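# Put the skate bearings to soak under the hold-down lid

### The job

Put the skate bearings to soak: first turn the clamp knob a quarter turn anticlockwise to free the carriage and slide it along its track until the hold-down arm is clear of the bowl, then put every bearing lying on the cart top into the grey bowl and set the steel lid on it so that it sits home in the rim, level all round. Then slide the carriage back until the pad of the arm is centred over the lid's grip and turn the clamp knob a quarter turn clockwise to lock it there. Leave the other things where they are and let go of everything.

Things in the scene. Friction and masses are not known exactly. Their poses are not given: they have to be found in the camera images.
- track: fixed aluminium slide track on the cart top, 52 mm wide, 370 mm long along its own y axis, 15 mm high with 28 mm end blocks; its origin is on the cart top on the track's centre line. The bowl stands on its -x side (towards the robot).
- carriage (a joint): position in m of the sliding carriage along the track's +y axis, -0.06 to 0.15; about 3 N moves it. The carriage is an aluminium block 56 x 120 mm, top 34 mm above the cart top, with a 16 mm round steel post (top at 112 mm) that carries the hold-down arm. It may be pushed or pulled by the clamp knob, the post or the arm.
- press_pad (a point): centre of the underside of the round rubber pad (18 mm across) under the free end of the hold-down arm, 120 mm from the post axis in track -x, 94 mm above the cart top; moves with the carriage. The arm is 16 mm wide, from 98 to 110 mm above the cart top, running from the post towards track -x.
- clamp (a joint): angle in rad of the clamp knob on the carriage, 0 to 1.57, growing clockwise seen from above: 0 is free, with the knob's bar grip pointing along track x (across the track); 1.57 is fully tight, with the bar along the track.
- clamp_grip (a point): black clamp knob with a bar grip 44 mm long, 13 mm thick and 24 mm high (top 70 mm above the cart top), standing on the carriage 62 mm from the post in track -y; this point is on its vertical axis at the height to grip; moves with the carriage.
- bowl: grey ceramic bowl, fixed to the cart top, 120 mm across the rim, 55 mm high, wall 5 mm, inner floor 5 mm above the cart top (about 62 mm across there, widening upward); origin at the centre of its underside.
- bowl_rim (a point): centre of the bowl's mouth, at the height of the rim.
- lid: loose round steel lid: disc 128 mm across, 5 mm thick; below it a bevelled locating plug 102 mm across, 5 mm deep, that drops inside the bowl's rim (110 mm inside); on top in the middle an upright round black grip 24 mm across, 25 mm high. Origin at the centre of the plug's underside, z up: grip's top 35 mm above it. Seated, the disc lies on the rim, origin 5 mm below the rim.
- bearing1: loose steel ball bearing lying flat, 22 mm across, 7 mm thick, origin at the centre of its underside; 13 g. Three to five bearings are present.
- bearing2: loose steel ball bearing lying flat, 22 mm across, 7 mm thick, origin at the centre of its underside; 13 g. Three to five bearings are present.
- bearing3: loose steel ball bearing lying flat, 22 mm across, 7 mm thick, origin at the centre of its underside; 13 g. Three to five bearings are present.
- bearing4: loose steel ball bearing lying flat, 22 mm across, 7 mm thick, origin at the centre of its underside; 13 g. Three to five bearings are present.
- bearing5: loose steel ball bearing lying flat, 22 mm across, 7 mm thick, origin at the centre of its underside; 13 g. Three to five bearings are present.
- pick: bystander: orange-gripped shield pick about 145 mm long, 16 mm high, lying along its x axis.
- spacers: bystander: upright stack of small brass axle spacers, 13 mm across, 30 mm high, origin underneath.
- skate_plate: bystander: purple aluminium skate plate with axles, 250 x 130 x 45 mm, origin under its centre.
- wheel1: bystander: white skate wheel lying flat, 58 mm across, 34 mm high.
- wheel2: bystander: white skate wheel lying flat, 58 mm across, 34 mm high.
- oil: bystander: small bottle, 44 mm across, 120 mm high.
- brush: bystander: cleaning brush lying along its x axis.
Things that resemble listed ones, but are neither listed nor needed, are in the scene too. Of the things shaped like the lid, the steel one is meant.

How it is judged:
By the outcome, as a careful person would: the job done as asked, in the order asked, and still so for the second after the job is handed in, with the robot touching nothing.
Of bearing1, bearing2, bearing3, bearing4, bearing5 only 3 to 5 are there at a start; the rules pass over those that are not, and their reading is None.
At some moment in a run one of bearing1, bearing2, bearing3, bearing4, bearing5, lid may be knocked a few centimetres aside while the robot is not near it.
It also fails if it takes over 210 s, if anything falls off the work surface, if the arm or the gripper's body presses on something with over 40 N, if the wrist force passes 120 N, or if a joint passes its speed limit or range.

### The arm

A 6-joint arm with a two-finger parallel gripper is mounted at the origin on the work surface. World frame = base frame: x ahead of the robot, y to its left, z up, the work surface at z = 0. Lengths are in m, angles in degrees, forces in N, time in s.
With the tool pointing down it reaches from about 0.3 to 0.75 m from the base axis. Payload 8.5 kg.
Tool frame: the origin (TCP) lies midway between the tips of the shut fingers; the grasp point (between the pads) lies 19 mm behind it; z points along the fingers, y is the line along which they close (so a half turn about z gives the same grasp; the last joint's range is limited). The gripper opens to 85 mm and grips with 20 to 120 N. Pads are 22 mm wide; open, the fingers measure 114 mm over their backs; the gripper's body (76 mm by 85 mm) begins 54 mm behind the grasp point. The pads swing forward as they close: fully open they stand 13 mm farther back than shut.
Start: joints at [63.925, 21.807, 74.336, -0, 83.858, -12.336], TCP at [0.131, 0.534, 0.231] pointing down, gripper open.
Joint ranges: [-178.18, 178.18], [-50.72, 133.34], [12.68, 142.11], [-81.47, 261.47], [9.98, 163.14], [-165.26, 165.26]. Speed limits (degrees/s): [136.94, 136.94, 180, 180, 180, 180].

### API

Orientations are given as a 3x3 rotation matrix whose columns are the frame's x, y, z axes.
In Python, from rig import observe, optics, order, spotter gives the robot as it stands.
- The arm moves only by the tool move_arm, never from a script. Its argument "series" is text: rows parted by semicolons, each of 5 numbers parted by spaces: the shift along the tool's x, y, z in cm, then the turn about the tool's z in degrees, then the opening, from -1 (shut) to 1 (fully open). A call has 1 to 8 rows; each row is the pose to reach, as a shift and turn from the pose commanded when the call began, along the tool's axes at that moment; what a row does not reach only later rows make up. A row lasts 1/8 s, in which the tool goes at most 62.5 mm and 10.7 degrees, less where a joint would pass 70% of its speed; a pose out of reach is approached as far as the arm can. A call with a gripper value outside its range is refused whole. The fingers move at their own pace and stop on an object; "force" is the grip in N (left out, the last holds). Time passes only in rows, so rows that repeat a pose let the fingers close. It gives the time, the measured TCP pose, the force, the opening and the grip force at its end, in the units of the state.
- observe(): the state, without advancing time (a new reading comes with each control period).
- optics.get_image(name): name is "side" or "top"; returns a dict with "pixels" (384x512x3 uint8, blue, green, red), "camera_matrix" (3x3 intrinsics, pixels), "rvec" (rotation vector, rad) and "tvec" (3), from world to camera coordinates, as OpenCV has them. Camera axes: x right, y down, z forward; pixel columns grow to the right and rows downward; lengths in m; the calibration is good to about 2 mm. A picture is of the moment at which its call begins. There is no depth.
- order.close_job(): hands the job in; it is judged then, once.
Trained networks look in the newest picture that a camera, given by its name, has taken for a name from the list of things; names that differ only in an ending like _2 or _b are one class to them, and where a whole thing is asked for, a point or a joint stands for the part that bears it (a point fixed in the world has none). Each returns a list of dicts, best first, with "score" (0 to 1); they miss things now and then, are a little off and sometimes report something else, mostly with a low value. They report only what shows in the picture. A call takes as long as a camera call. They do not tell look-alikes from the thing itself.
- spotter.find_in(thing, camera): "point" ([x, y, z] in m, in world coordinates, good to about 4 mm: the middle of the surface that is visible of it).
- spotter.cut_out(thing, camera): "pixels" (384x512 bool, what is visible of it).
- spotter.mark_of(thing, camera): "point" ([x, y, z] in m, in world coordinates, good to about 4 mm: a listed point, or the origin of a listed thing).
The state is a dict: "time_s": time; "q": joint angles; "qvel": joint speeds; "joint_efforts": joint torques, N m; "position": TCP position; "tool_rot": TCP orientation; "ft_force": force on the tool from outside, world axes, zero at the start; "wrist_torque": the same for the moment, N m; "grip_width": finger opening in m; "gripper_force": force on a finger pad.
Only numpy, scipy, OpenCV 4.12 (cv2) and the standard library are available. Lean on these libraries where they do the work, as an engineer would, in place of code of your own. Each camera call takes 0.05 s, during which the arm holds its last target. There are 200 camera calls.

## Working session

There is one attempt and no reset: what is moved stays moved. The work goes in short steps, Python scripts to look and compute and a tool call to move; the robot and the scene stay as the last step left them, time stands still between calls to the robot, and variables do not carry over. Pictures are saved under pics/ and viewed, at most 14 in all, crops included, and the job is handed in when it is done.

Besides the shell and the picture viewer there is one more tool, called after "Emit:" as name(argument=value, ...), one argument or row to a line, values as JSON. move_arm: Moves the arm, as the interface text tells. Its arguments: {"type":"object","properties":{"series":{"type":"string"},"force":{"type":"number"}},"required":["series"]}

```bash
mkdir -p pics; ls; python3 - <<'E'
from rig import observe, optics, order, spotter
import cv2,numpy as np
np.set_printoptions(precision=4,suppress=True)
for c in("side","top"):
    im=optics.get_image(c); cv2.imwrite(f"pics/{c}0.png",im["pixels"])
    R=cv2.Rodrigues(np.array(im["rvec"]))[0]; print(c,(-R.T@np.array(im["tvec"]).ravel()))
    for t in["bearing1","lid","bowl","bowl_rim","clamp_grip","press_pad","track","spacers","oil"]:
        print(t,[(np.round(d["point"],3).tolist(),round(d["score"],2)) for d in spotter.mark_of(t,c)])
s=observe(); print(s["time_s"],s["position"],s["tool_rot"],s["grip_width"])
E
```

```text
pics
side [-0.2374 -0.7594  1.1832]
bearing1 [([0.619, -0.296, 0.001], 0.61), ([0.457, -0.28, 0.005], 0.59), ([0.508, -0.291, 0.003], 0.52), ([0.538, -0.376, -0.0], 0.5), ([0.629, -0.141, -0.004], 0.39), ([0.513, 0.143, 0.091], 0.18)]
lid [([0.31, 0.188, 0.005], 0.93), ([0.451, -0.14, 0.001], 0.65), ([0.258, -0.287, 0.003], 0.62), ([0.694, -0.24, 0.003], 0.33), ([0.629, 0.132, -0.0], 0.21)]
bowl [([0.512, 0.113, -0.0], 0.58), ([0.507, -0.29, 0.003], 0.34), ([0.508, 0.109, 0.056], 0.25)]
bowl_rim [([0.504, 0.113, 0.055], 0.73)]
clamp_grip [([0.622, 0.072, 0.058], 0.59)]
press_pad [([0.507, 0.144, 0.093], 0.9), ([0.691, -0.24, 0.001], 0.67)]
track [([0.627, 0.135, -0.0], 0.95), ([0.508, -0.294, -0.0], 0.68)]
spacers [([0.558, -0.215, -0.003], 0.47)]
oil [([0.748, 0.049, 0.0], 0.79), ([0.456, -0.282, 0.004], 0.6)]
top [0.2632 0.0236 1.2945]
bearing1 [([0.618, -0.292, -0.002], 0.59), ([0.459, -0.284, -0.0], 0.5), ([0.629, -0.144, -0.002], 0.42), ([0.514, -0.29, -0.002], 0.42), ([0.538, -0.372, 0.001], 0.4), ([0.592, 0.528, -0.001], 0.18)]
lid [([0.312, 0.189, -0.004], 0.69), ([0.452, -0.138, -0.003], 0.67)]
bowl [([0.504, 0.111, 0.001], 0.78)]
bowl_rim [([0.506, 0.116, 0.056], 0.62)]
clamp_grip [([0.622, 0.074, 0.062], 0.51)]
press_pad [([0.503, 0.143, 0.094], 0.74)]
track [([0.629, 0.133, -0.003], 0.6)]
spacers [([0.536, -0.373, 0.001], 0.64), ([0.555, -0.215, -0.004], 0.58)]
oil [([0.747, 0.055, -0.0], 0.48)]
1.0 [0.1306 0.5342 0.2313] [[-0.9714  0.2375 -0.    ]
 [ 0.2375  0.9714 -0.    ]
 [ 0.     -0.     -1.    ]] 0.08518347695320205
```

```bash
cd pics; python3 -c "
import cv2
for c in('side','top'):
    cv2.imwrite(c+'0b.png',cv2.resize(cv2.imread(c+'0.png'),(800,600),interpolation=cv2.INTER_CUBIC))"
```

```text
(no output)
```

View pics/side0b.png

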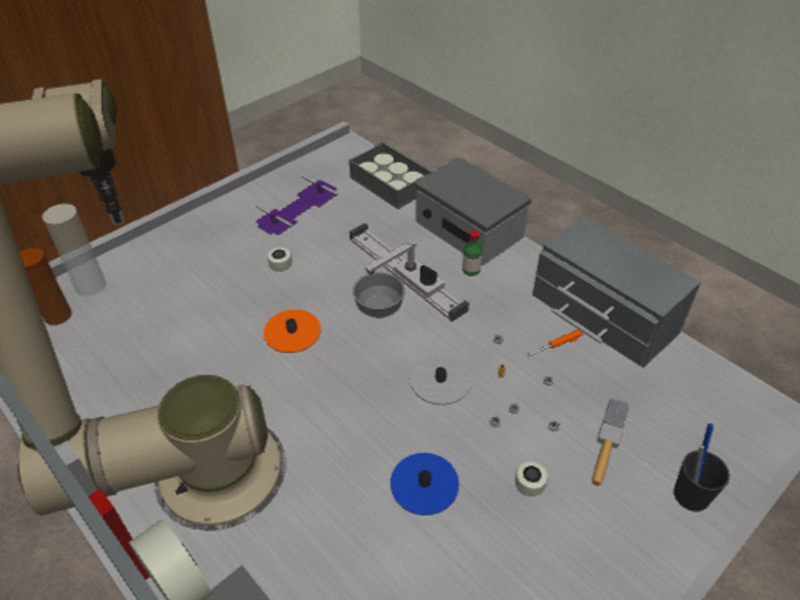

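View pics/top0b.png

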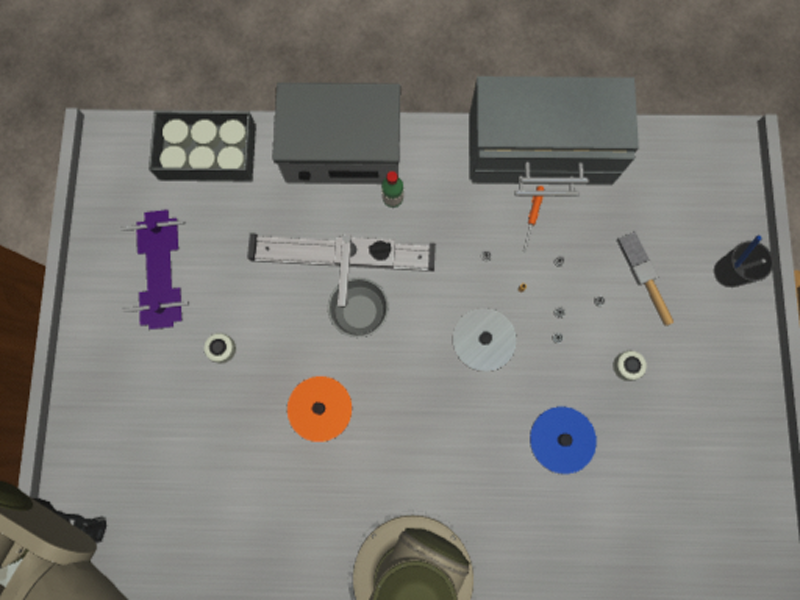

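The steel lid (grey disc, grip at 486,338 in the top view) is at about (0.451, -0.139). The five bearings are at (487,256), (559,261), (599,301), (560,312) and (557,338). The brass piece at (521,288) is the spacers. The hold-down arm lies across the bowl at (343,285). Next I measure the track yaw and the knob.

```bash
cat > h.py <<'E'
from rig import observe, optics, order, spotter
import cv2,numpy as np
np.set_printoptions(precision=4,suppress=True)
def toplane(cam,uv,z):
    """pixels (n,2) -> world points on the plane at height z"""
    R=cv2.Rodrigues(np.array(cam["rvec"],float))[0]; t=np.array(cam["tvec"],float).ravel()
    n=cv2.undistortPoints(np.array(uv,float).reshape(-1,1,2),np.array(cam["camera_matrix"],float),None)[:,0]
    d=np.c_[n,np.ones(len(n))]@R; c=-R.T@t
    return c+d*((z-c[2])/d[:,2])[:,None]
def go(x,y,z,psi,p=None):
    """shift (cm, tool axes) and turn (deg) to reach TCP x,y,z, tool-y heading psi deg from now"""
    s=observe(); R=np.array(s["tool_rot"]); d=R.T@(np.array([x,y,z])-s["position"])*100
    now=np.degrees(np.arctan2(R[1,1],R[0,1])); print("shift",d.round(2),"turn",round((now-psi+180)%360-180,1))
def find(t,cams=("side","top"),f="mark_of"):
    for c in cams: print(t,c,[(np.round(d["point"],4).tolist(),round(d["score"],2)) for d in getattr(spotter,f)(t,c)])
E
python3 - <<'E'
from h import *
im=optics.get_image("top"); P=im["pixels"]
for t,z in(("track",.015),("clamp_grip",.07)):
    for d in spotter.cut_out(t,"top")[:2]:
        m=d["pixels"]; v,u=np.nonzero(m); w=toplane(im,np.c_[u,v],z)[:,:2]
        r=cv2.minAreaRect((w*1000).astype(np.float32)); print(t,round(d["score"],2),len(u),r)
c=cv2.resize(P[130:220,150:290],None,fx=5,fy=5,interpolation=cv2.INTER_CUBIC); cv2.imwrite("pics/k.png",c)
go(.622,.073,.2,-3)
E
```

```text
track 0.77 2132 ((593.1407470703125, 156.90599060058594), (383.3974609375, 148.66488647460938), 86.33102416992188)
clamp_grip 0.63 121 ((618.7011108398438, 72.38179779052734), (37.52814483642578, 35.24302291870117), 45.07398986816406)
clamp_grip 0.25 1309 ((444.3343811035156, -129.47845458984375), (119.0810546875, 120.12109375), 45.087642669677734)
shift [-58.69 -33.14   3.13] turn 79.3
```

View pics/k.png

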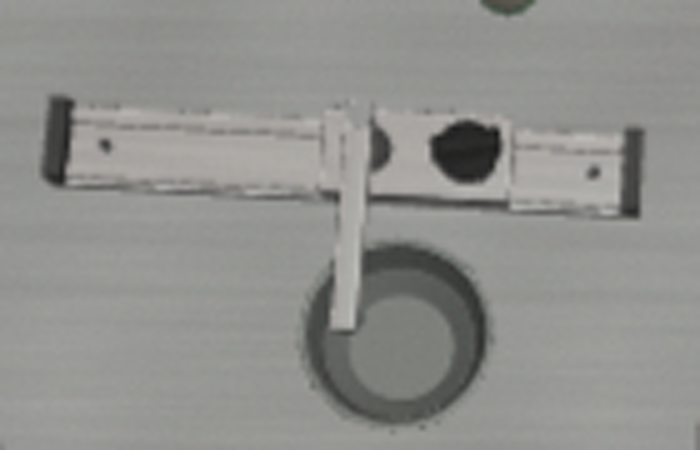

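```bash
python3 - <<'E'
from h import *
im=optics.get_image("top")
px=lambda a:np.array(a)/5+[150-.4,130-.4]
for n,a,z in(("end centres",[(57,140),(633,172)],.028),("edge low",[(75,186),(620,216)],.007),("edge top",[(75,108),(620,133)],.015),("arm",[(358,105),(343,328)],.11),("knob",[(432,152),(500,152)],.07),("bowl",[(307,335),(487,335)],.055)):
    w=toplane(im,px(a),z); d=w[0]-w[1]; print(n,w[:,:2].ravel(),w.mean(0)[:2],np.degrees(np.arctan2(d[1],d[0])))
E
```

```text
end centres [ 0.6345  0.3349  0.6184 -0.0321] [0.6265 0.1514] 87.48433949820527
edge low [ 0.61    0.3266  0.595  -0.0248] [0.6025 0.1509] 87.54545662737544
edge top [ 0.66    0.3278  0.6479 -0.0242] [0.6539 0.1518] 88.03355755032426
arm [0.6346 0.1358 0.4987 0.1403] [0.5667 0.1381] -1.8778838231190198
knob [0.6177 0.0932 0.6182 0.0514] [0.6179 0.0723] 90.77366023081417
bowl [0.505  0.1676 0.5066 0.0576] [0.5058 0.1126] 90.8407256335225
```

Emit:
move_arm(
  series="0 0 -5 0 1;-6 -3 -8 10 1;-12 -7 -8 20 1;-18 -10 -8 30 1;-24 -13.5 -8 40 1;-30 -17 -8 50 1;-36 -20.5 -8 60 1;-40 -22.5 -8 70 1",
)

```text
time_s: 2.2
position: [0.4468, 0.2372, 0.3116]
tool_rot: [[-0.103, 0.995, 0.0], [0.995, 0.103, 0.0], [0.0, 0.001, -1.0]]
ft_force: [-0.1, 1.8, 0.2]
grip_width: 0.0849
gripper_force: 0.0
```

```bash
python3 - <<'E'
from h import *
go(.622,.0725,.10,-2.4); go(.622,.0725,.047,-2.4)
E
```

```text
shift [-18.2   15.72  21.16] turn 8.3
shift [-18.2   15.72  26.46] turn 8.3
```

Emit:
move_arm(
  series="-5 4.5 3 4 0.1;-10 9 6 8.3 0.1;-14 13 10 8.3 0.1;-18.2 15.7 16 8.3 0.1;-18.2 15.7 20 8.3 0.1;-18.2 15.7 23.5 8.3 0.1;-18.2 15.7 26.4 8.3 0.1;-18.2 15.7 26.4 8.3 0.1",
)

```text
time_s: 3.2
position: [0.6211, 0.075, 0.0454]
tool_rot: [[0.036, 0.999, -0.003], [0.999, -0.036, 0.0], [0.0, -0.003, -1.0]]
ft_force: [-0.2, -0.3, 0.2]
grip_width: 0.0471
gripper_force: 0.0
```

Emit:
move_arm(
  series="0 0 0 0 -1;0 0 0 0 -1;0 0 0 0 -1;0 0 0 0 -1;0 0 0 0 -1",
  force=50,
)

```text
time_s: 3.82
position: [0.6241, 0.0748, 0.0492]
tool_rot: [[0.036, 0.999, 0.008], [0.999, -0.036, -0.001], [-0.0, 0.008, -1.0]]
ft_force: [8.8, -1.2, -1.6]
grip_width: 0.0121
gripper_force: 52.2
```

Emit:
move_arm(
  series="0 0.2 0 -10 -1;0 0.2 0 -20 -1;0 0.2 0 -30 -1;0 0.2 0 -40 -1;0 0.2 0 -50 -1;0 0.2 0 -60 -1;0 0.2 0 -70 -1;0 0.2 0 -80 -1",
)

```text
time_s: 4.82
position: [0.6239, 0.0745, 0.0492]
tool_rot: [[-0.979, 0.203, 0.002], [0.203, 0.979, -0.001], [-0.002, -0.001, -1.0]]
ft_force: [-1.0, -2.8, 4.2]
grip_width: 0.0117
gripper_force: 53.0
```

Emit:
move_arm(
  series="0 0 0 -9 -1;0 0 0 -10 -1;0 0 0 -10 -1",
)

```text
time_s: 5.2
position: [0.6239, 0.0746, 0.0491]
tool_rot: [[-0.999, 0.038, 0.002], [0.038, 0.999, -0.001], [-0.002, -0.001, -1.0]]
ft_force: [-1.2, -2.7, 6.4]
grip_width: 0.0121
gripper_force: 53.5
```

Emit:
move_arm(
  series="0 2 0 0 -1;0 4 0 0 -1;0 6 0 0 -1;0 8 0 0 -1;0 10 0 0 -1;0 12 0 0 -1;0 13 0 0 -1;0 13 0 0 -1",
)

```text
time_s: 6.2
position: [0.6297, 0.2063, 0.0491]
tool_rot: [[-0.999, 0.037, 0.005], [0.037, 0.999, 0.002], [-0.005, 0.002, -1.0]]
ft_force: [5.3, 2.2, 5.0]
grip_width: 0.0116
gripper_force: 53.4
```

Emit:
move_arm(
  series="0 0 0 0 -0.4;0 0 0 0 -0.4;0 0 0 0 -0.4;0 0 -3 0 -0.4;0 0 -8 0 -0.4;0 0 -13 0 -0.4;0 0 -15 0 -0.4;0 0 -15 0 -0.4",
)

```text
time_s: 7.2
position: [0.6284, 0.205, 0.1986]
tool_rot: [[-0.999, 0.036, 0.003], [0.036, 0.999, 0.0], [-0.003, 0.001, -1.0]]
ft_force: [-0.8, -0.4, -0.0]
grip_width: 0.0254
gripper_force: 0.0
```

```bash
python3 - <<'E'
from h import *
for c in("top","side"): im=optics.get_image(c)
for t in("press_pad","clamp_grip","bearing1","lid"): find(t)
im=optics.get_image("top"); cv2.imwrite("pics/a.png",cv2.resize(im["pixels"][110:260,140:440],(800,400),interpolation=cv2.INTER_CUBIC))
go(.629,-.143,.1,87.8); go(.629,-.143,.0,87.8)
E
```

```text
press_pad side [([0.5901, 0.5269, 0.0004], 0.65), ([0.5124, 0.2789, 0.0907], 0.64)]
press_pad top []
clamp_grip side [([0.6313, 0.2069, 0.0559], 0.53), ([0.4565, -0.283, 0.0022], 0.51), ([0.6295, 0.1302, 0.0002], 0.17)]
clamp_grip top [([0.503, 0.1125, 0.0009], 0.55)]
bearing1 side [([0.458, -0.2812, 0.0055], 0.59), ([0.6251, -0.1446, -0.0028], 0.53), ([0.6199, -0.2944, 0.0017], 0.47), ([0.5384, -0.3767, -0.0016], 0.43), ([0.5088, -0.2936, 0.001], 0.36)]
bearing1 top [([0.5141, -0.291, -0.0006], 0.62), ([0.6285, -0.1447, 0.001], 0.61), ([0.5369, -0.3681, 0.0009], 0.58), ([0.4586, -0.2837, -0.0016], 0.51), ([0.6214, -0.2917, -0.0077], 0.37)]
lid side [([0.2571, -0.287, 0.0001], 0.91), ([0.4524, -0.1395, 0.002], 0.84), ([0.3132, 0.1853, 0.0029], 0.8)]
lid top [([0.2581, -0.2853, -0.0001], 0.83), ([0.4498, -0.1375, -0.0017], 0.77)]
shift [ -1.33 -34.77   9.71] turn 0.2
shift [ -1.34 -34.77  19.71] turn 0.2
```

View pics/a.png

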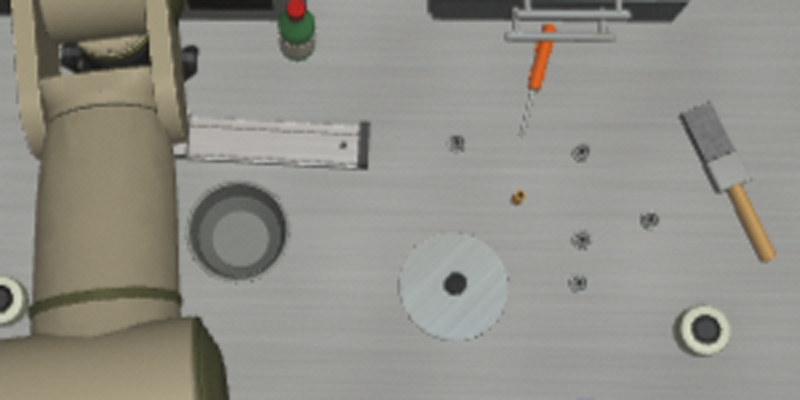

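Carriage is clear and all five bearings and the lid are undisturbed. Picking bearing A.

Emit:
move_arm(
  series="0 -6 0 0 0.05;-0.5 -12 0 0 0.05;-0.9 -18 3 0 0.05;-1.3 -24 6 0 0.05;-1.3 -30 9 0 0.05;-1.3 -34.8 13 0 0.05;-1.3 -34.8 18 0 0.05;-1.3 -34.8 19.5 0 0.05",
)

```text
time_s: 8.75
position: [0.6269, -0.1435, -0.0009]
tool_rot: [[-0.999, 0.037, -0.006], [0.037, 0.999, 0.002], [0.006, 0.002, -1.0]]
ft_force: [0.6, -0.1, -0.1]
grip_width: 0.0447
gripper_force: 0.0
```

Emit:
move_arm(
  series="0 0 0 0 0.05;0 0 0 0 -1;0 0 0 0 -1;0 0 0 0 -1;0 0 0 0 -1",
  force=40,
)

```text
time_s: 9.38
position: [0.63, -0.1428, 0.0049]
tool_rot: [[-0.999, 0.035, 0.004], [0.035, 0.999, -0.001], [-0.004, -0.001, -1.0]]
ft_force: [0.5, 2.0, 5.5]
grip_width: 0.0182
gripper_force: 38.9
```

```bash
python3 - <<'E'
from h import *
s=observe();print(s["position"],s["grip_width"],s["gripper_force"],s["ft_force"])
go(.506,.113,.1,88); go(.506,.113,.037,88)
E
```

```text
[ 0.63   -0.1428  0.0049] 0.01818048072655888 38.88632655143738 [0.5076 2.0294 5.5212]
shift [13.24 25.13 -9.59] turn 0.0
shift [13.27 25.13 -3.29] turn 0.0
```

Emit:
move_arm(
  series="0 0 -2 0 -1;0 0 -5 0 -1;0 0 -9.6 0 -1;4 6 -9.6 0 -1;8 12 -9.6 0 -1;12 18 -9.6 0 -1;13.2 23 -9.6 0 -1;13.2 25.1 -9.6 0 -1",
)

```text
time_s: 10.38
position: [0.5045, 0.1149, 0.0999]
tool_rot: [[-0.999, 0.033, 0.002], [0.033, 0.999, 0.0], [-0.002, 0.0, -1.0]]
ft_force: [0.8, -0.7, 0.4]
grip_width: 0.0176
gripper_force: 39.1
```

```bash
python3 - <<'E'
from h import *
s=observe();print(s["position"],s["grip_width"],s["gripper_force"],s["ft_force"])
im=optics.get_image("side"); P=im["pixels"]
find("bearing1",("side",))
cv2.imwrite("pics/b.png",cv2.resize(P[110:290,190:390],(800,720)[:2] if 0 else (660,594),interpolation=cv2.INTER_CUBIC))
E
```

```text
[0.5045 0.1149 0.0999] 0.017569919139030634 39.100032448768616 [ 0.7784 -0.6514  0.3938]
bearing1 side [([0.5352, -0.3717, 0.0014], 0.61), ([0.618, -0.297, 0.0035], 0.58), ([0.5087, -0.2913, 0.001], 0.55), ([0.4567, -0.28, 0.0012], 0.53), ([0.7468, 0.052, -0.0002], 0.49)]
```

View pics/b.png

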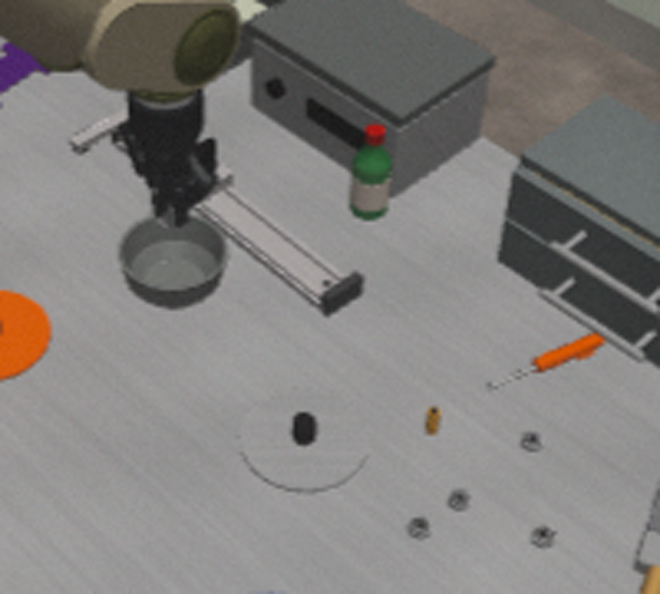

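The bearing is held over the bowl (fingers at 175,205), and four remain on the table. I lower and release.

Emit:
move_arm(
  series="0 0 3 0 -1;0 0 5.8 0 -1;0 0 6 0 -1;0 0 6 0 -0.2;0 0 6 0 -0.2;0 0 6 0 -0.2;0 0 2 0 -0.2;0 0 -2 0 -0.1",
)

```text
time_s: 11.48
position: [0.5056, 0.1122, 0.1196]
tool_rot: [[-0.999, 0.036, -0.0], [0.036, 0.999, -0.0], [0.0, -0.0, -1.0]]
ft_force: [-0.4, 0.6, -0.3]
grip_width: 0.0382
gripper_force: 0.0
```

```bash
python3 - <<'E'
from h import *
s=observe();print(s["position"],s["grip_width"])
go(.6195,-.2935,.1,88);go(.6195,-.2935,.002,88)
E
```

```text
[0.5056 0.1122 0.1196] 0.0381544556740997
shift [-12.83 -40.14   1.96] turn -0.0
shift [-12.83 -40.14  11.76] turn -0.0
```

Emit:
move_arm(
  series="-2 -6 0 0 0.05;-4 -12 0 0 0.05;-6 -18 0 0 0.05;-8 -24 0 0 0.05;-10 -30 0 0 0.05;-12 -36 0 0 0.05;-12.8 -40.1 2 0 0.05;-12.8 -40.1 6 0 0.05",
)

```text
time_s: 12.48
position: [0.62, -0.2972, 0.0589]
tool_rot: [[-0.999, 0.039, 0.004], [0.039, 0.999, -0.003], [-0.004, -0.003, -1.0]]
ft_force: [0.3, 0.2, -0.1]
grip_width: 0.045
gripper_force: 0.0
```

Emit:
move_arm(
  series="0 0 4 0 0.05;0 0 5.7 0 0.05;0 0 5.7 0 0.05;0 0 5.7 0 -1;0 0 5.7 0 -1;0 0 5.7 0 -1;0 0 5.7 0 -1",
)

```text
time_s: 13.35
position: [0.6202, -0.2934, 0.0034]
tool_rot: [[-0.999, 0.035, 0.003], [0.035, 0.999, -0.002], [-0.003, -0.002, -1.0]]
ft_force: [-0.5, 1.2, 6.8]
grip_width: 0.0185
gripper_force: 38.9
```

```bash
python3 - <<'E'
from h import *
s=observe();print(s["position"],s["grip_width"],s["gripper_force"],s["ft_force"])
go(.506,.113,.1,88)
E
```

```text
[ 0.6202 -0.2934  0.0034] 0.018461165708200458 38.89822840690613 [-0.5213  1.1836  6.8245]
shift [12.82 40.19 -9.76] turn -0.0
```

Emit:
move_arm(
  series="0 0 -4 0 -1;0 0 -9.8 0 -1;2 6 -9.8 0 -1;4 12 -9.8 0 -1;6 18 -9.8 0 -1;8 24 -9.8 0 -1;10 30 -9.8 0 -1;12 36 -9.8 0 -1",
)

```text
time_s: 14.35
position: [0.513, 0.0685, 0.1002]
tool_rot: [[-0.999, 0.036, 0.002], [0.036, 0.999, -0.0], [-0.002, -0.0, -1.0]]
ft_force: [0.3, -0.0, 0.0]
grip_width: 0.0187
gripper_force: 39.1
```

```bash
python3 - <<'E'
from h import *
s=observe();print(s["position"],s["grip_width"],s["gripper_force"],s["ft_force"])
go(.512,.108,.1,88);go(.512,.108,.042,88)
E
```

```text
[0.513  0.0685 0.1002] 0.01870996299839129 39.10617470741272 [ 0.3055 -0.0093  0.0333]
shift [0.24 3.95 0.02] turn -0.1
shift [0.25 3.95 5.82] turn -0.1
```

Emit:
move_arm(
  series="0.2 4 0 0 -1;0.2 4 3 0 -1;0.2 4 5.8 0 -1;0.2 4 5.8 0 -1;0.2 4 5.8 0 -0.2;0.2 4 5.8 0 -0.2;0.2 4 5.8 0 -0.2;0.2 4 0 0 -0.1",
)

```text
time_s: 15.35
position: [0.5113, 0.1067, 0.0975]
tool_rot: [[-0.999, 0.036, -0.008], [0.036, 0.999, 0.0], [0.008, -0.0, -1.0]]
ft_force: [1.3, -0.4, 0.4]
grip_width: 0.0384
gripper_force: 0.0
```

```bash
python3 - <<'E'
from h import *
s=observe();print(s["position"],s["grip_width"])
go(.537,-.372,.002,88)
optics.get_image("top");find("bearing1",("top",))
E
```

```text
[0.5113 0.1067 0.0975] 0.038381871998724865
shift [ -4.36 -47.74   9.52] turn -0.1
bearing1 top [([0.4571, -0.2827, -0.0035], 0.37), ([0.5373, -0.3678, 0.0009], 0.37), ([0.511, -0.2894, -0.0017], 0.35)]
```

Emit:
move_arm(
  series="-0.5 -6 -1 0 0.05;-1 -12 -1 0 0.05;-1.5 -18 -1 0 0.05;-2 -24 -1 0 0.05;-2.5 -30 -1 0 0.05;-3 -36 -1 0 0.05;-3.6 -42 -1 0 0.05;-4.3 -47.6 0 0 0.05",
)

```text
time_s: 16.45
position: [0.539, -0.3729, 0.0999]
tool_rot: [[-0.999, 0.036, 0.001], [0.036, 0.999, -0.001], [-0.002, -0.001, -1.0]]
ft_force: [0.2, -0.1, -0.5]
grip_width: 0.0448
gripper_force: 0.0
```

```bash
python3 - <<'E'
from h import *
go(.537,-.371,.002,88)
E
```

```text
shift [0.22 0.2  9.79] turn -0.1
```

Emit:
move_arm(
  series="0.1 0.1 5 0 0.05;0.1 0.1 9.7 0 0.05;0.1 0.1 9.7 0 0.05;0.1 0.1 9.7 0 -1;0.1 0.1 9.7 0 -1;0.1 0.1 9.7 0 -1;0.1 0.1 9.7 0 -1",
)

```text
time_s: 17.32
position: [0.5382, -0.3695, 0.0029]
tool_rot: [[-0.999, 0.036, 0.001], [0.036, 0.999, -0.001], [-0.001, -0.001, -1.0]]
ft_force: [0.5, 0.7, 4.2]
grip_width: 0.0187
gripper_force: 39.4
```

Emit:
move_arm(
  series="0 0 -4 0 -1;0 0 -9.8 0 -1;1 6 -9.8 0 -1;2 12 -9.8 0 -1;3 18 -9.8 0 -1;3.5 24 -9.8 0 -1;4 30 -9.8 0 -1;4.5 36 -9.8 0 -1",
)

```text
time_s: 18.32
position: [0.5055, -0.0062, 0.1005]
tool_rot: [[-0.999, 0.036, 0.0], [0.036, 0.999, -0.0], [-0.0, -0.0, -1.0]]
ft_force: [0.9, -0.4, -0.3]
grip_width: 0.0188
gripper_force: 39.1
```

```bash
python3 - <<'E'
from h import *
s=observe();print(s["position"],s["grip_width"],s["gripper_force"],s["ft_force"])
go(.50,.118,.1,88);go(.50,.118,.042,88)
E
```

```text
[ 0.5055 -0.0062  0.1005] 0.018823238630299055 39.13785696029663 [ 0.8694 -0.4374 -0.3318]
shift [ 1.   12.39  0.04] turn -0.1
shift [ 1.   12.39  5.84] turn -0.1
```

Emit:
move_arm(
  series="0.5 6 0 0 -1;1 12.4 0 0 -1;1 12.4 3 0 -1;1 12.4 5.8 0 -1;1 12.4 5.8 0 -0.2;1 12.4 5.8 0 -0.2;1 12.4 5.8 0 -0.2;1 12.4 0 0 -0.1",
)

```text
time_s: 19.32
position: [0.4988, 0.116, 0.099]
tool_rot: [[-0.999, 0.036, -0.007], [0.036, 0.999, 0.0], [0.007, -0.0, -1.0]]
ft_force: [0.3, 0.5, 0.5]
grip_width: 0.0384
gripper_force: 0.0
```

```bash
python3 - <<'E'
from h import *
s=observe();print(s["position"],s["grip_width"])
go(.511,-.291,.1,88)
E
```

```text
[0.4988 0.116  0.099 ] 0.03840810833680405
shift [ -2.69 -40.63  -0.11] turn -0.1
```

Emit:
move_arm(
  series="-0.4 -6 -1 0 0.05;-0.8 -12 -1 0 0.05;-1.2 -18 -1 0 0.05;-1.6 -24 -1 0 0.05;-2 -30 -1 0 0.05;-2.3 -36 -1 0 0.05;-2.6 -40.8 0 0 0.05;-2.6 -40.8 4 0 0.05",
)

```text
time_s: 20.32
position: [0.5126, -0.2971, 0.0621]
tool_rot: [[-0.999, 0.04, 0.005], [0.04, 0.999, -0.005], [-0.006, -0.005, -1.0]]
ft_force: [0.4, -0.3, 0.1]
grip_width: 0.0449
gripper_force: 0.0
```

```bash
python3 - <<'E'
from h import *
optics.get_image("side");find("bearing1",("side",))
go(.511,-.291,.002,88)
E
```

```text
bearing1 side [([0.5174, 0.1037, 0.015], 0.53), ([0.5058, -0.2923, 0.0023], 0.44), ([0.496, 0.1136, 0.0115], 0.35)]
shift [-0.13  0.08  5.56] turn -0.1
```

Emit:
move_arm(
  series="0.1 0.1 3 0 0.05;0.1 0.1 5.7 0 0.05;0.1 0.1 5.7 0 0.05;0.1 0.1 5.7 0 -1;0.1 0.1 5.7 0 -1;0.1 0.1 5.7 0 -1;0.1 0.1 5.7 0 -1",
)

```text
time_s: 21.3
position: [0.5116, -0.2918, 0.0055]
tool_rot: [[-0.999, 0.035, 0.003], [0.035, 0.999, -0.002], [-0.003, -0.002, -1.0]]
ft_force: [0.0, 0.5, 6.5]
grip_width: 0.0171
gripper_force: 38.9
```

Emit:
move_arm(
  series="0 0 -4 0 -1;0 0 -9.8 0 -1;0.5 6 -9.8 0 -1;1 12 -9.8 0 -1;1.5 18 -9.8 0 -1;2 24 -9.8 0 -1;2 30 -9.8 0 -1;2 36 -9.8 0 -1",
)

```text
time_s: 22.3
position: [0.5038, 0.071, 0.1028]
tool_rot: [[-0.999, 0.036, 0.003], [0.036, 0.999, -0.0], [-0.003, -0.0, -1.0]]
ft_force: [0.6, 0.1, 0.2]
grip_width: 0.0002
gripper_force: 0.0
```

```bash
python3 - <<'E'
from h import *
s=observe();print(s["position"],s["grip_width"],s["gripper_force"],s["ft_force"])
go(.50,.106,.1,88);go(.50,.106,.042,88)
E
```

```text
[0.5038 0.071  0.1028] 0.00023986954831802863 0.0 [0.6165 0.1216 0.172 ]
shift [0.51 3.49 0.28] turn -0.0
shift [0.52 3.49 6.08] turn -0.0
```

```bash
python3 - <<'E'
from h import *
im=optics.get_image("side");find("bearing1",("side",));im=optics.get_image("top");find("bearing1",("top",));find("lid",("top",))
cv2.imwrite("pics/c.png",cv2.resize(im["pixels"][90:290,200:460],(780,600),interpolation=cv2.INTER_CUBIC))
E
```

```text
bearing1 side [([0.5028, -0.373, 0.0076], 0.59), ([0.4221, 0.3939, 0.0001], 0.59), ([0.4563, -0.2837, 0.0045], 0.5), ([0.4954, 0.115, 0.01], 0.49), ([0.5184, 0.1011, 0.0153], 0.35)]
bearing1 top [([0.5114, -0.3739, 0.0044], 0.57)]
lid top [([0.2589, -0.2817, -0.0002], 0.88), ([0.4475, -0.1391, -0.0011], 0.69)]
```

View pics/c.png

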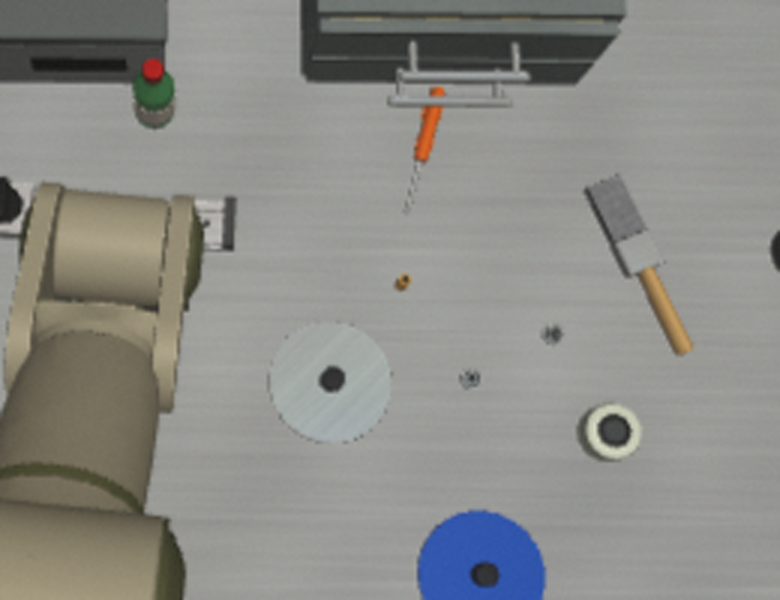

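Bearing D slipped and now lies at (552,334) in the crop; E is at (470,379), and the lid and bystanders are unmoved. Regrip lower and more gently.

```bash
python3 - <<'E'
from h import *
im=optics.get_image("top")
print(toplane(im,np.array([(552,334),(470,379)])/3-.33+[200,90],.005))
go(.4575,-.2835,.1,88)
E
```

```text
[[ 0.5086 -0.3725  0.005 ]
 [ 0.4594 -0.285   0.005 ]]
shift [  3.36 -35.32   0.2 ] turn -0.1
```

Emit:
move_arm(
  series="0 -6 -1 0 0.05;0.5 -12 -1 0 0.05;1 -18 -1 0 0.05;2 -24 -1 0 0.05;3 -30 -1 0 0.05;3.3 -35.4 0 0 0.05;3.3 -35.4 4 0 0.05;3.3 -35.4 4 0 0.05",
)

```text
time_s: 23.6
position: [0.456, -0.2841, 0.0596]
tool_rot: [[-0.999, 0.039, -0.004], [0.039, 0.999, 0.004], [0.004, 0.004, -1.0]]
ft_force: [-0.6, 0.5, -0.2]
grip_width: 0.0449
gripper_force: 0.0
```

```bash
python3 - <<'E'
from h import *
print(observe()["position"]);go(.4585,-.284,.000,88)
E
```

```text
[ 0.456  -0.2841  0.0596]
shift [-0.27 -0.    5.96] turn -0.2
```

Emit:
move_arm(
  series="-0.1 0 3 0 0.05;-0.1 0 6 0 0.05;-0.1 0 6 0 0.05;-0.1 0 6 0 -1;-0.1 0 6 0 -1;-0.1 0 6 0 -1;-0.1 0 6 0 -1;-0.1 0 6 0 -1",
  force=25,
)

```text
time_s: 24.6
position: [0.4597, -0.2842, 0.0033]
tool_rot: [[-0.999, 0.035, 0.002], [0.035, 0.999, -0.002], [-0.002, -0.002, -1.0]]
ft_force: [-1.9, 0.4, 7.9]
grip_width: 0.0194
gripper_force: 24.2
```

Emit:
move_arm(
  series="0 0 -2 0 -1;0 0 -5 0 -1;0 0 -9.8 0 -1;0 0 -9.8 0 -1",
)

```text
time_s: 25.1
position: [0.4604, -0.2847, 0.1035]
tool_rot: [[-0.999, 0.035, 0.006], [0.035, 0.999, -0.006], [-0.006, -0.006, -1.0]]
ft_force: [-0.4, -0.7, -0.5]
grip_width: 0.0191
gripper_force: 24.5
```

```bash
python3 - <<'E'
from h import *
s=observe();print(s["position"],s["grip_width"],s["gripper_force"],s["ft_force"])
go(.50,.106,.1,88);go(.50,.106,.042,88)
E
```

```text
[ 0.4604 -0.2847  0.1035] 0.019120324437994107 24.480637907981873 [-0.4036 -0.687  -0.5436]
shift [-2.58 39.19  0.15] turn -0.0
shift [-2.54 39.22  5.95] turn -0.0
```

Emit:
move_arm(
  series="-0.5 5.5 0 0 -1;-1 11 0 0 -1;-1.5 17 0 0 -1;-2 23 0 0 -1;-2.5 29 0 0 -1;-2.5 35 0 0 -1;-2.5 39.2 0 0 -1;-2.5 39.2 0 0 -1",
)

```text
time_s: 26.1
position: [0.4973, 0.1098, 0.0992]
tool_rot: [[-1.0, 0.031, -0.0], [0.031, 1.0, 0.0], [0.0, 0.0, -1.0]]
ft_force: [0.2, -0.6, -0.3]
grip_width: 0.0196
gripper_force: 24.5
```

Emit:
move_arm(
  series="0 0 3 0 -1;0 0 5.8 0 -1;0 0 5.8 0 -1;0 0 5.8 0 -0.2;0 0 5.8 0 -0.2;0 0 5.8 0 -0.2;0 0 2 0 -0.2;0 0 0 0 -0.1",
)

```text
time_s: 27.1
position: [0.4984, 0.1073, 0.1012]
tool_rot: [[-0.999, 0.035, 0.002], [0.035, 0.999, -0.0], [-0.002, 0.0, -1.0]]
ft_force: [-0.0, -0.3, -0.3]
grip_width: 0.0383
gripper_force: 0.0
```

```bash
python3 - <<'E'
from h import *
s=observe();print(s["position"],s["grip_width"],s["gripper_force"],s["ft_force"])
im=optics.get_image("top");find("bearing1",("top",)); optics.get_image("side");find("bearing1",("side",));
go(.510,-.373,.1,88)
E
```

```text
[0.4984 0.1073 0.1012] 0.0382846257622294 0.0 [-0.0378 -0.2816 -0.3256]
bearing1 top [([0.7467, 0.0516, -0.0004], 0.5), ([0.5112, -0.3747, 0.0073], 0.39)]
bearing1 side [([0.5159, 0.1028, 0.0119], 0.58), ([0.4931, 0.1179, 0.0094], 0.48), ([0.5094, 0.1145, -0.0045], 0.48), ([0.5048, -0.3732, 0.0099], 0.41)]
shift [ -2.93 -47.96  -0.09] turn -0.0
```

```bash
python3 - <<'E'
from h import *
im=optics.get_image("side");P=im["pixels"]
R,K=np.array(im["rvec"]),np.array(im["camera_matrix"],float)
def crop(x,y,z,a):
    u,v=cv2.projectPoints(np.array([[x,y,z]]),R,np.array(im["tvec"]),K,None)[0].ravel().astype(int)
    print(u,v);return cv2.resize(P[v-a:v+a,u-a:u+a],(390,390),interpolation=cv2.INTER_CUBIC)
cv2.imwrite("pics/d.png",np.hstack([crop(.509,-.373,.005,16),crop(.505,.113,.03,30)]))
E
```

```text
348 276
241 189
```

View pics/d.png

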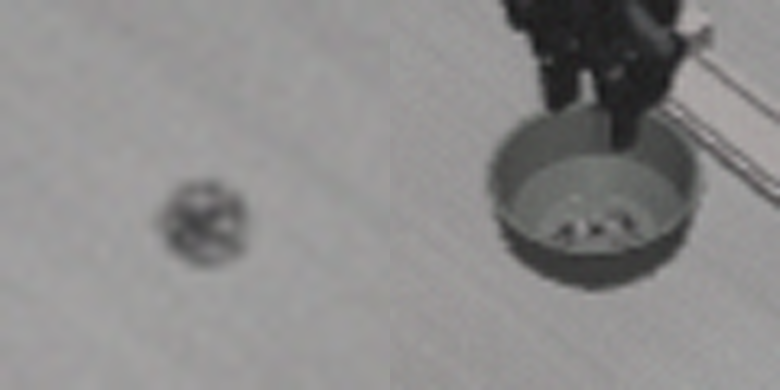

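Left: the loose bearing lies flat at (205,225) in the crop. Right: bearings are visible in the bowl at (570-625,228).

```bash
python3 - <<'E'
from h import *
im=optics.get_image("side");print(toplane(im,[(348-16+205/12.19-.5,276-16+225/12.19-.5)],.0055))
im=optics.get_image("top");P=im["pixels"][90+334//3-9:90+334//3+9,200+552//3-9:200+552//3+9].min(2)
v,u=np.nonzero(P<100);print(len(u),u.ptp() if 0 else (u.min(),u.max(),v.min(),v.max()));print(toplane(im,[(200+552//3-9+u.mean(),90+334//3-9+v.mean())],.0055))
go(.506,-.3735,.1,88)
E
```

```text
[[ 0.5053 -0.3763  0.0055]]
16 (np.int64(7), np.int64(11), np.int64(7), np.int64(11))
[[ 0.5087 -0.374   0.0055]]
shift [ -2.56 -48.02  -0.16] turn -0.0
```

Emit:
move_arm(
  series="-0.4 -6 -1 0 0.05;-0.8 -12 -1 0 0.05;-1.2 -18 -1 0 0.05;-1.5 -24 -1 0 0.05;-1.8 -30 -1 0 0.05;-2.1 -36 -1 0 0.05;-2.4 -42 -1 0 0.05;-2.6 -48.2 0 0 0.05",
)

```text
time_s: 28.45
position: [0.5066, -0.377, 0.0989]
tool_rot: [[-0.999, 0.036, 0.0], [0.036, 0.999, -0.0], [-0.0, -0.0, -1.0]]
ft_force: [1.4, 1.3, 0.2]
grip_width: 0.0449
gripper_force: 0.0
```

Emit:
move_arm(
  series="0 0 4 0 0.05;0 0 4 0 0.05",
)

```text
time_s: 28.7
position: [0.5052, -0.3739, 0.0558]
tool_rot: [[-0.999, 0.037, -0.005], [0.036, 0.999, 0.006], [0.005, 0.006, -1.0]]
ft_force: [0.1, 0.7, 1.0]
grip_width: 0.045
gripper_force: 0.0
```

```bash
python3 - <<'E'
from h import *
print(observe()["position"]);go(.507,-.375,.000,88)
E
```

```text
[ 0.5052 -0.3739  0.0558]
shift [-0.22 -0.13  5.58] turn -0.1
```

Emit:
move_arm(
  series="-0.1 0 3 0 0.05;-0.1 0 5.9 0 0.05;-0.1 0 5.9 0 0.05;-0.1 0 5.9 0 -1;-0.1 0 5.9 0 -1;-0.1 0 5.9 0 -1;-0.1 0 5.9 0 -1;-0.1 0 5.9 0 -1",
)

```text
time_s: 29.7
position: [0.5083, -0.3751, 0.002]
tool_rot: [[-0.999, 0.035, 0.002], [0.035, 0.999, -0.001], [-0.002, -0.001, -1.0]]
ft_force: [-0.0, 2.4, 6.9]
grip_width: 0.0198
gripper_force: 24.5
```

Emit:
move_arm(
  series="0 0 -2 0 -1;0 0 -5 0 -1;0 0 -9.8 0 -1;0 0 -9.8 0 -1",
)

```text
time_s: 30.2
position: [0.509, -0.3763, 0.1028]
tool_rot: [[-0.999, 0.035, 0.005], [0.035, 0.999, -0.006], [-0.006, -0.006, -1.0]]
ft_force: [-0.2, 0.5, -0.8]
grip_width: 0.0199
gripper_force: 24.5
```

```bash
python3 - <<'E'
from h import *
s=observe();print(s["position"],s["grip_width"],s["gripper_force"],s["ft_force"])
go(.51,.118,.1,88)
E
```

```text
[ 0.509  -0.3763  0.1028] 0.019944605980128764 24.482370615005493 [-0.1675  0.5267 -0.7563]
shift [ 1.65 49.4  -0.02] turn -0.0
```

Emit:
move_arm(
  series="0 6 0 0 -1;0.2 12 0 0 -1;0.5 18 0 0 -1;0.8 24 0 0 -1;1 30 0 0 -1;1.2 36 0 0 -1;1.4 42 0 0 -1;1.6 48 0 0 -1",
)

```text
time_s: 31.2
position: [0.5084, 0.1071, 0.0981]
tool_rot: [[-0.999, 0.036, -0.0], [0.036, 0.999, -0.0], [0.0, -0.0, -1.0]]
ft_force: [1.2, -0.9, 0.0]
grip_width: 0.02
gripper_force: 24.5
```

Emit:
move_arm(
  series="0 1 0 0 -1;0 1 3 0 -1;0 1 5.8 0 -1;0 1 5.8 0 -0.2;0 1 5.8 0 -0.2;0 1 5.8 0 -0.2;0 1 2 0 -0.2;0 1 -4 0 -0.1",
)

```text
time_s: 32.2
position: [0.5086, 0.1151, 0.1392]
tool_rot: [[-0.999, 0.036, -0.003], [0.036, 0.999, -0.0], [0.003, -0.0, -1.0]]
ft_force: [1.0, -0.6, 0.2]
grip_width: 0.0383
gripper_force: 0.0
```

Emit:
move_arm(
  series="0 -5 -4 0 0;0 -10 -4 0 0;0 -16 -4 0 0",
)

```text
time_s: 32.58
position: [0.5035, -0.046, 0.1799]
tool_rot: [[-0.999, 0.034, 0.003], [0.034, 0.999, -0.001], [-0.003, -0.001, -1.0]]
ft_force: [0.5, 0.7, -0.6]
grip_width: 0.0427
gripper_force: 0.0
```

```bash
python3 - <<'E'
from h import *
s=observe();print(s["position"],s["grip_width"])
ims={c:optics.get_image(c) for c in("side","top")}
find("bearing1");find("lid")
o=[]
for c,p in(("side",(.505,.113,.03)),("top",(.505,.113,.03)),("top",(.451,-.139,.02))):
    im=ims[c]; u,v=cv2.projectPoints(np.array([p]),np.array(im["rvec"]),np.array(im["tvec"]),np.array(im["camera_matrix"],float),None)[0].ravel().astype(int)
    o.append(cv2.resize(im["pixels"][v-26:v+26,u-26:u+26],(266,266),interpolation=cv2.INTER_CUBIC)); print(c,u,v)
cv2.imwrite("pics/e.png",np.hstack(o))
E
```

```text
[ 0.5035 -0.046   0.1799] 0.04273374607978891
bearing1 side [([0.5013, 0.1163, 0.0265], 0.45)]
bearing1 top [([0.4864, 0.0902, 0.0126], 0.54), ([0.5077, 0.1154, 0.0234], 0.44), ([0.5172, 0.1063, 0.0075], 0.35), ([0.4921, 0.1187, 0.011], 0.35), ([0.6949, -0.2389, 0.0009], 0.29)]
lid side [([0.4516, -0.1399, 0.0008], 0.92), ([0.3107, 0.1891, 0.0005], 0.73), ([0.2559, -0.2889, -0.0002], 0.71)]
lid top [([0.4514, -0.1399, -0.0004], 0.89), ([0.3094, 0.1864, -0.006], 0.77), ([0.2602, -0.2859, 0.0004], 0.73)]
side 241 189
top 229 198
top 310 217
```

View pics/e.png

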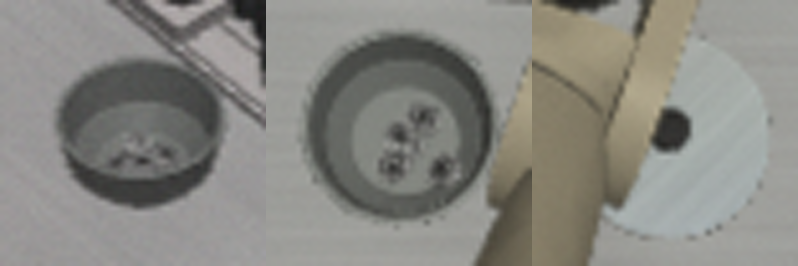

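All five bearings are in the bowl, at about (393-443, 115-168) in the middle crop. The lid hasn't moved and its grip is at (670,130). Picking the lid.

```bash
python3 - <<'E'
from h import *
go(.451,-.139,.06,88);go(.451,-.139,.016,88)
E
```

```text
shift [ 4.92 -9.69 11.87] turn 0.0
shift [ 4.92 -9.69 16.27] turn 0.0
```

Emit:
move_arm(
  series="2 -5 2 0 0.3;4.9 -9.7 6 0 0.3;4.9 -9.7 10 0 0.3;4.9 -9.7 11.9 0 0.3;4.9 -9.7 11.9 0 0.3;4.9 -9.7 11.9 0 0.3",
)

```text
time_s: 33.62
position: [0.4518, -0.1393, 0.0603]
tool_rot: [[-0.999, 0.034, 0.001], [0.034, 0.999, -0.001], [-0.001, -0.001, -1.0]]
ft_force: [-0.1, -0.2, 0.4]
grip_width: 0.0556
gripper_force: 0.0
```

```bash
python3 - <<'E'
from h import *
print(observe()["position"],observe()["grip_width"]);go(.451,-.139,.016,88)
E
```

```text
[ 0.4518 -0.1393  0.0603] 0.05561026103922011
shift [0.09 0.03 4.43] turn 0.0
```

Emit:
move_arm(
  series="0 0 2.5 0 0.3;0 0 4.4 0 0.3;0 0 4.4 0 0.3;0 0 4.4 0 -1;0 0 4.4 0 -1;0 0 4.4 0 -1;0 0 4.4 0 -1;0 0 4.4 0 -1",
  force=80,
)

```text
time_s: 34.62
position: [0.4516, -0.14, 0.0168]
tool_rot: [[-0.999, 0.035, 0.002], [0.035, 0.999, -0.001], [-0.002, -0.001, -1.0]]
ft_force: [-1.4, 2.5, 8.5]
grip_width: 0.021
gripper_force: 77.9
```

Emit:
move_arm(
  series="0 0 -1 0 -1;0 0 -3 0 -1;0 0 -6 0 -1;0 0 -10 0 -1;0 0 -12 0 -1;0 0 -12 0 -1;0 0 -12 0 -1",
)

```text
time_s: 35.5
position: [0.4506, -0.1396, 0.1347]
tool_rot: [[-0.999, 0.036, -0.001], [0.036, 0.999, 0.001], [0.001, 0.001, -1.0]]
ft_force: [-0.2, -0.8, -2.2]
grip_width: 0.0214
gripper_force: 78.4
```

```bash
python3 - <<'E'
from h import *
s=observe();print(s["position"],s["grip_width"],s["gripper_force"],s["ft_force"],s["wrist_torque"])
for c in("side","top"):optics.get_image(c)
find("lid")
go(.506,.113,.13,88)
E
```

```text
[ 0.4506 -0.1396  0.1347] 0.021378662478381067 78.43384981155396 [-0.2065 -0.8467 -2.1656] [-0.0142  0.009   0.0058]
lid side [([0.4522, -0.1444, 0.1204], 0.82), ([0.3108, 0.1887, 0.0023], 0.64), ([0.2557, -0.2884, 0.0027], 0.62), ([0.693, -0.2381, -0.0013], 0.42)]
lid top [([0.2582, -0.2844, -0.0014], 0.88)]
shift [-4.61 25.45  0.48] turn -0.0
```

Emit:
move_arm(
  series="-0.8 4 0 0 -1;-1.6 8 0 0 -1;-2.4 13 0 0 -1;-3.2 18 0 0 -1;-4 22 0 0 -1;-4.6 25.4 0 0 -1;-4.6 25.4 0 0 -1;-4.6 25.4 0 0 -1",
)

```text
time_s: 36.7
position: [0.5059, 0.1119, 0.1349]
tool_rot: [[-0.999, 0.036, -0.001], [0.036, 0.999, -0.0], [0.001, -0.0, -1.0]]
ft_force: [-0.5, -0.6, -1.5]
grip_width: 0.0209
gripper_force: 78.7
```

```bash
python3 - <<'E'
from h import *
s=observe();print(s["position"],s["grip_width"])
im=optics.get_image("side");find("lid",("side",))
for d in spotter.cut_out("lid","side")[:2]:
    v,u=np.nonzero(d["pixels"]);print(d["score"],len(u),u.min(),u.max(),v.min(),v.max())
cv2.imwrite("pics/f.png",cv2.resize(im["pixels"][100:240,180:320],(600,600),interpolation=cv2.INTER_CUBIC))
# expected outline of disc bottom edge if centred on TCP
p=s["position"]; a=np.linspace(0,2*np.pi,72)
z=p[2]-.016+.005
for zz,r in((z,.064),(z+.005,.064)):
    q=cv2.projectPoints(np.c_[p[0]+r*np.cos(a),p[1]+r*np.sin(a),0*a+zz],np.array(im["rvec"]),np.array(im["tvec"]),np.array(im["camera_matrix"],float),None)[0][:,0]
    print(zz,q.min(0),q.max(0))
E
```

```text
[0.5059 0.1119 0.1349] 0.020897221807809358
lid side [([0.5057, 0.1093, 0.1192], 0.75), ([0.3097, 0.1866, -0.0008], 0.65), ([0.2542, -0.2905, 0.0012], 0.63)]
0.87 823 169 205 198 225
0.71 1335 251 293 290 329
0.12393991865365407 [222.4763 158.406 ] [259.7473 183.7634]
0.12893991865365406 [222.3954 157.3376] [259.7514 182.6904]
```

View pics/f.png

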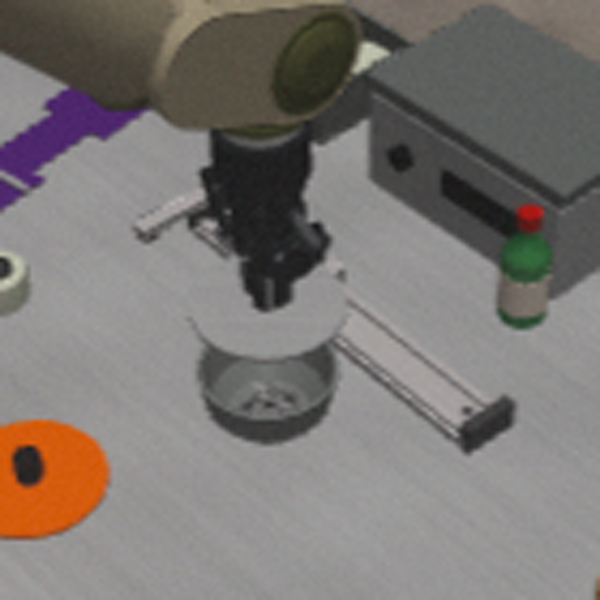

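```bash
python3 - <<'E'
from h import *
from scipy.optimize import least_squares
im=optics.get_image("side");g=cv2.GaussianBlur(im["pixels"],(0,0),.7).astype(float)
pr=lambda P:cv2.projectPoints(P,np.array(im["rvec"]),np.array(im["tvec"]),np.array(im["camera_matrix"],float),None)[0][:,0]
a=np.radians(np.arange(0,360,3))
def score(x,y,z,r,sel):
    f=lambda rr:pr(np.c_[x+rr*np.cos(a[sel]),y+rr*np.sin(a[sel]),0*a[sel]+z]).astype(np.float32)
    s=[]
    for rr in(r-.004,r+.004):
        q=f(rr);s.append(np.stack([cv2.remap(g[:,:,c].astype(np.float32),q[:,0],q[:,1],1)[:,0] for c in range(3)],1))
    return np.abs(s[0]-s[1]).sum(1).mean()
def best(x0,y0,z,r,lo,hi):
    sel=(np.degrees(a)>=lo)&(np.degrees(a)<=hi)
    G=[(score(x0+dx,y0+dy,z,r,sel),dx,dy) for dx in np.arange(-.009,.0091,.001) for dy in np.arange(-.009,.0091,.001)]
    G.sort(reverse=True);print(np.array(G[:5]))
p=observe()["position"]
print("lid");best(p[0],p[1],p[2]-.006,.064,150,330)
print("bowl");best(.506,.113,.055,.06,180,200) if 0 else best(.506,.113,.0545,.060,195,300)
E
```

```text
lid
[[76.0623  0.003  -0.006 ]
 [75.8822  0.003  -0.005 ]
 [75.6327  0.002  -0.005 ]
 [74.8801  0.004  -0.006 ]
 [74.8619  0.002  -0.006 ]]
bowl
[[94.7514  0.001  -0.003 ]
 [94.4728 -0.     -0.003 ]
 [94.2148  0.002  -0.004 ]
 [94.1745  0.001  -0.004 ]
 [93.8757  0.002  -0.003 ]]
```

Emit:
move_arm(
  series="0 0.2 2 0 -1;0 0.2 4 0 -1;0 0.2 5.8 0 -1;0 0.2 5.8 0 -1;0 0.2 5.8 0 -1",
)

```text
time_s: 37.52
position: [0.5066, 0.1141, 0.0781]
tool_rot: [[-0.999, 0.036, 0.001], [0.036, 0.999, -0.0], [-0.001, 0.0, -1.0]]
ft_force: [-0.7, 0.1, -1.9]
grip_width: 0.0213
gripper_force: 78.7
```

```bash
python3 - <<'E'
from h import *
s=observe();print(s["position"],s["ft_force"],s["wrist_torque"])
im=optics.get_image("side");g=cv2.GaussianBlur(im["pixels"],(0,0),.7).astype(np.float32)
find("lid",("side",))
pr=lambda P:cv2.projectPoints(P,np.array(im["rvec"]),np.array(im["tvec"]),np.array(im["camera_matrix"],float),None)[0][:,0]
a=np.radians(np.arange(150,331,3))
def score(x,y,z,r):
    s=[]
    for rr in(r-.004,r+.004):
        q=pr(np.c_[x+rr*np.cos(a),y+rr*np.sin(a),0*a+z]).astype(np.float32);s.append(cv2.remap(g,q[:,0],q[:,1],1)[:,0])
    return np.abs(s[0]-s[1]).sum(1).mean()
p=s["position"]
G=sorted([(score(p[0]+dx,p[1]+dy,p[2]-.006,.064),dx,dy) for dx in np.arange(-.009,.0091,.001) for dy in np.arange(-.009,.0091,.001)],reverse=True);print(np.array(G[:5]))
cv2.imwrite("pics/g.png",cv2.resize(im["pixels"][150:220,200:280],(800,700)[:2] if 0 else (680,595),interpolation=cv2.INTER_CUBIC))
E
```

```text
[0.5066 0.1141 0.0781] [-0.6873  0.0563 -1.9187] [ 0.0227  0.0207 -0.0073]
lid side [([0.5091, 0.1122, 0.0628], 0.78), ([0.2545, -0.2873, 0.0008], 0.62), ([0.3143, 0.1888, 0.0029], 0.62)]
[[73.7805  0.003  -0.004 ]
 [73.6095  0.003  -0.005 ]
 [73.5973  0.001  -0.002 ]
 [73.4726  0.002  -0.004 ]
 [73.3263  0.002  -0.002 ]]
```

View pics/g.png

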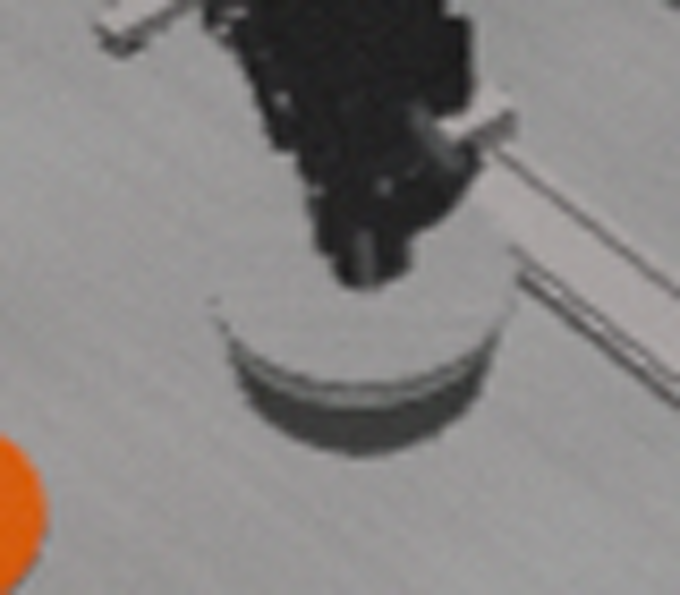

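The lid outline (215–515, centre about 363) is nearly concentric with the bowl (235–490, centre about 362). Lowering.

Emit:
move_arm(
  series="0.1 0 0.3 0 -1;0.1 0 0.6 0 -1;0.1 0 0.8 0 -1;0.1 0 1 0 -1;0.1 0 1.1 0 -1;0.1 0 1.1 0 -1",
)

```text
time_s: 38.38
position: [0.5052, 0.1144, 0.0668]
tool_rot: [[-0.999, 0.036, 0.0], [0.036, 0.999, -0.0], [-0.0, -0.0, -1.0]]
ft_force: [-2.5, 1.2, 4.4]
grip_width: 0.0212
gripper_force: 79.3
```

Emit:
move_arm(
  series="0 0 0 0 -0.3;0 0 0 0 -0.1;0 0 0 0 0;0 0 0 0 0.05;0 0 0 0 0.05;0 0 -3 0 0.05;0 0 -8 0 0.05;0 0 -12 0 0.05",
)

```text
time_s: 39.38
position: [0.5052, 0.1144, 0.1882]
tool_rot: [[-0.999, 0.036, 0.001], [0.036, 0.999, -0.0], [-0.001, 0.0, -1.0]]
ft_force: [0.4, -0.1, 0.1]
grip_width: 0.0446
gripper_force: 0.0
```

Emit:
move_arm(
  series="0 -5 -13 0 -0.3;0 -10 -13 0 -0.3;0 -15 -13 0 -0.3;0 -15 -13 0 -0.3",
)

```text
time_s: 39.88
position: [0.4998, -0.038, 0.3177]
tool_rot: [[-0.999, 0.038, 0.002], [0.038, 0.999, -0.001], [-0.002, -0.001, -1.0]]
ft_force: [0.7, 1.5, -0.1]
grip_width: 0.0299
gripper_force: 0.0
```

```bash
python3 - <<'E'
from h import *
s=observe();print(s["position"],s["grip_width"])
ims={c:optics.get_image(c) for c in("side","top")}
find("lid");find("clamp_grip");find("press_pad");find("bowl_rim")
o=[]
for c in("side","top"):
    im=ims[c]; u,v=cv2.projectPoints(np.array([(.505,.113,.055)]),np.array(im["rvec"]),np.array(im["tvec"]),np.array(im["camera_matrix"],float),None)[0].ravel().astype(int)
    o.append(cv2.resize(im["pixels"][v-32:v+32,u-32:u+32],(400,400),interpolation=cv2.INTER_CUBIC)); print(c,u,v)
cv2.imwrite("pics/i.png",np.hstack(o))
E
```

```text
[ 0.4998 -0.038   0.3177] 0.029874692922515638
lid side [([0.2543, -0.2898, 0.0003], 0.91), ([0.506, 0.1104, 0.0508], 0.63)]
lid top [([0.2613, -0.2833, -0.0038], 0.73), ([0.3106, 0.1865, -0.0037], 0.73), ([0.5031, 0.114, 0.049], 0.7)]
clamp_grip side [([0.6282, 0.2038, 0.0564], 0.43)]
clamp_grip top []
press_pad side [([0.5129, 0.2751, 0.0929], 0.84)]
press_pad top [([0.5072, 0.2699, 0.0908], 0.9)]
bowl_rim side [([0.5036, 0.1132, 0.0542], 0.5)]
bowl_rim top []
side 241 184
top 228 196
```

View pics/i.png

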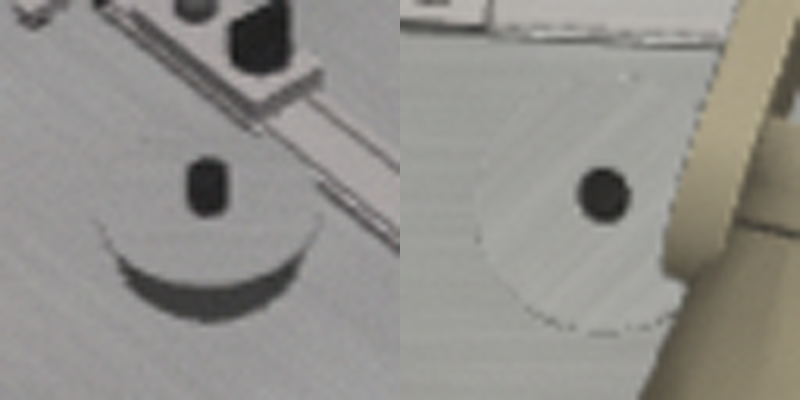

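The lid sits home: an even overhang around the bowl in the side view, with its grip at (207,187) in the left crop. Next I grip the knob again.

```bash
python3 - <<'E'
from h import *
go(.629,.2052,.12,87.6);go(.629,.2052,.047,87.6)
E
```

```text
shift [-12.09  24.42  19.61] turn 0.4
shift [-12.09  24.42  26.91] turn 0.4
```

Emit:
move_arm(
  series="-2 4 0 0 -0.25;-4 9 2 0 -0.25;-7 15 6 0 -0.25;-10 20 10 0 -0.25;-12.1 24.4 15 0.4 -0.25;-12.1 24.4 19 0.4 -0.25;-12.1 24.4 19.5 0.4 -0.25;-12.1 24.4 19.5 0.4 -0.25",
)

```text
time_s: 41.38
position: [0.6298, 0.2037, 0.1227]
tool_rot: [[-0.999, 0.043, 0.001], [0.043, 0.999, -0.0], [-0.001, -0.0, -1.0]]
ft_force: [0.7, 0.3, -0.1]
grip_width: 0.0323
gripper_force: 0.0
```

```bash
python3 - <<'E'
from h import *
print(observe()["position"]);go(.629,.2052,.047,87.6)
E
```

```text
[0.6298 0.2037 0.1227]
shift [0.09 0.15 7.57] turn -0.0
```

Emit:
move_arm(
  series="0 0.1 3 0 -0.25;0 0.1 5.5 0 -0.25;0 0.1 7.5 0 -0.25;0 0.1 7.5 0 -0.25;0 0.1 7.5 0 -1;0 0.1 7.5 0 -1;0 0.1 7.5 0 -1;0 0.1 7.5 0 -1",
  force=50,
)

```text
time_s: 42.38
position: [0.6306, 0.2049, 0.0492]
tool_rot: [[-0.999, 0.043, 0.004], [0.043, 0.999, 0.0], [-0.004, 0.0, -1.0]]
ft_force: [-1.0, -0.9, 6.0]
grip_width: 0.0119
gripper_force: 50.8
```

```bash
python3 - <<'E'
from h import *
s=observe();print(s["position"],s["ft_force"],s["grip_width"]);go(.6227,.0469,.048,87.6)
E
```

```text
[0.6306 0.2049 0.0492] [-0.9607 -0.8954  6.0349] 0.01188357476097131
shift [  0.11 -15.82   0.11] turn -0.0
```

Emit:
move_arm(
  series="0 -2 0 0 -1;0 -4 0 0 -1;0 -6.5 0 0 -1;0 -9 0 0 -1;0 -11.5 0 0 -1;0 -14 0 0 -1;0 -15.8 0 0 -1;0 -15.8 0 0 -1",
)

```text
time_s: 43.38
position: [0.6236, 0.0454, 0.0491]
tool_rot: [[-0.999, 0.044, 0.003], [0.044, 0.999, -0.001], [-0.003, -0.001, -1.0]]
ft_force: [-3.6, -2.0, 8.1]
grip_width: 0.0122
gripper_force: 51.1
```

```bash
python3 - <<'E'
from h import *
s=observe();print(s["position"],s["ft_force"],s["grip_width"])
im=optics.get_image("side");find("press_pad",("side",));find("lid",("side",))
cv2.imwrite("pics/j.png",cv2.resize(im["pixels"][150:210,200:280],(800,600),interpolation=cv2.INTER_CUBIC))
q=cv2.projectPoints(np.array([(.5052,.1140,.085),(.5052,.114,.094),(.5052,.1140,.11),(.6253,.109,.11)]),np.array(im["rvec"]),np.array(im["tvec"]),np.array(im["camera_matrix"],float),None)[0][:,0]
print((q-[200,150])*10)
E
```

```text
[0.6236 0.0454 0.0491] [-3.6158 -2.0178  8.0503] 0.012197490662203042
press_pad side [([0.5048, 0.1138, 0.0903], 0.92)]
lid side [([0.2561, -0.2853, -0.0013], 0.81), ([0.5062, 0.1119, 0.0516], 0.69), ([0.3138, 0.1903, 0.0015], 0.66)]
[[408.7095 286.8818]
 [408.0224 268.2276]
 [406.7872 234.6905]
 [666.1948  84.0493]]
```

View pics/j.png

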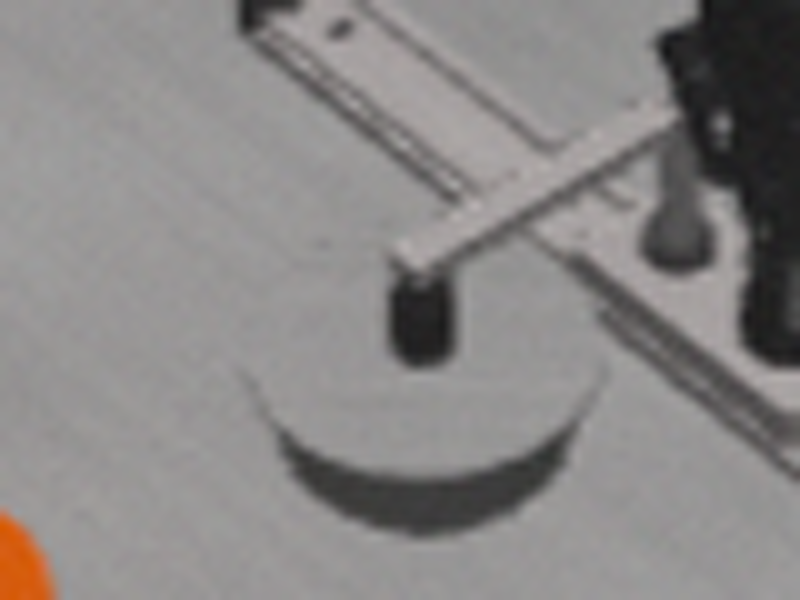

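```bash
python3 - <<'E'
from h import *
im=optics.get_image("side")
pr=lambda P:(cv2.projectPoints(np.array(P,float),np.array(im["rvec"]),np.array(im["tvec"]),np.array(im["camera_matrix"],float),None)[0][:,0]-[200,150]+.5)*10
a=np.radians(np.arange(0,360,2));L=np.array([.5052,.114])
c=lambda r,z:pr(np.c_[L[0]+r*np.cos(a),L[1]+r*np.sin(a),0*a+z])
print("grip bottom vmax",c(.012,.06).max(0),"umin",c(.012,.06).min(0),"disc top rim",c(.064,.06).max(0),c(.064,.06).min(0),"bowl rim low",c(.06,.055).max(0))
t=np.radians(-2.5);xh=np.array([np.cos(t),np.sin(t)]);yh=np.array([-np.sin(t),np.cos(t)])
for s in(-.004,0,.004):
  print(s)
  for w in(.008,-.008): # +y edge, -y edge
    P=[np.r_[L+yh*(s+w)+xh*k,.11] for k in(-.009,0,.05,.10)]
    print(w,pr(P).round(0).tolist())
m=im["pixels"][150:210,200:280].astype(int).sum(2)
for u in(44,46,48,50,52):print(u,m[5:34,u].tolist())
E
```

```text
grip bottom vmax [449.5345 366.8157] umin [381.6366 319.2799] disc top rim [596.5936 473.359 ] [234.3352 219.6399] bowl rim low [585.2743 475.0556]
-0.004
0.008 [[384.0, 245.0], [404.0, 234.0], [515.0, 170.0], [622.0, 108.0]]
-0.008 [[414.0, 270.0], [434.0, 258.0], [544.0, 193.0], [652.0, 131.0]]
0
0.008 [[377.0, 239.0], [397.0, 228.0], [507.0, 164.0], [614.0, 103.0]]
-0.008 [[406.0, 263.0], [426.0, 252.0], [537.0, 188.0], [644.0, 125.0]]
0.004
0.008 [[370.0, 233.0], [390.0, 222.0], [500.0, 159.0], [607.0, 97.0]]
-0.008 [[399.0, 257.0], [419.0, 246.0], [529.0, 182.0], [637.0, 120.0]]
44 [475, 398, 386, 457, 486, 493, 496, 489, 490, 482, 473, 350, 444, 381, 282, 421, 485, 486, 491, 490, 353, 280, 236, 167, 135, 107, 114, 106, 110]
46 [444, 474, 431, 353, 447, 478, 489, 503, 501, 492, 491, 471, 405, 371, 423, 416, 481, 496, 472, 338, 316, 393, 439, 452, 454, 445, 447, 443, 454]
48 [444, 438, 456, 468, 396, 351, 468, 485, 497, 497, 497, 496, 483, 448, 443, 483, 495, 466, 295, 308, 360, 442, 444, 451, 452, 455, 446, 446, 442]
50 [437, 436, 442, 445, 470, 472, 348, 438, 484, 485, 502, 498, 499, 519, 482, 495, 456, 284, 317, 439, 446, 446, 446, 446, 456, 448, 447, 443, 455]
52 [431, 431, 435, 435, 444, 454, 472, 398, 360, 450, 482, 488, 483, 489, 496, 430, 285, 325, 360, 436, 436, 440, 441, 450, 443, 444, 446, 447, 455]
```

The pad is about 1.3 mm short in -y (arm end at (412,256), grip centre at u=421). I nudge it +y, then turn the knob clockwise.

Emit:
move_arm(
  series="0 0.15 0 0 -1;0 0.15 0 0 -1;0 0.15 0 0 -1",
)

```text
time_s: 43.95
position: [0.6237, 0.048, 0.0492]
tool_rot: [[-0.999, 0.043, 0.004], [0.043, 0.999, -0.001], [-0.004, -0.001, -1.0]]
ft_force: [-3.1, -2.2, 7.9]
grip_width: 0.0122
gripper_force: 51.1
```

Emit:
move_arm(
  series="0 0 0 10 -1;0 0 0 20 -1;0 0 0 30 -1;0 0 0 40 -1;0 0 0 50 -1;0 0 0 60 -1;0 0 0 70 -1;0 0 0 80 -1",
)

```text
time_s: 44.95
position: [0.6233, 0.0478, 0.0491]
tool_rot: [[-0.126, 0.992, 0.003], [0.992, 0.126, -0.002], [-0.002, 0.002, -1.0]]
ft_force: [-4.5, -3.1, 9.0]
grip_width: 0.0121
gripper_force: 51.3
```

Emit:
move_arm(
  series="0 0 0 10 -1;0 0 0 11 -1;0 0 0 11 -1",
)

```text
time_s: 45.32
position: [0.6233, 0.0478, 0.0491]
tool_rot: [[0.059, 0.998, 0.003], [0.998, -0.059, -0.002], [-0.002, 0.003, -1.0]]
ft_force: [-5.3, -3.0, 8.8]
grip_width: 0.012
gripper_force: 51.4
```

Emit:
move_arm(
  series="0 0 0 -1 -0.25;0 0 0 -1 -0.25;0 0 0 -1 -0.25;0 0 -3 -1 -0.25;0 0 -8 -1 -0.25;0 0 -14 -1 -0.25;0 0 -18 -1 -0.25;0 0 -18 -1 -0.25",
)

```text
time_s: 46.32
position: [0.6239, 0.0487, 0.2299]
tool_rot: [[0.043, 0.999, 0.007], [0.999, -0.043, -0.001], [-0.0, 0.007, -1.0]]
ft_force: [0.2, -0.2, -0.3]
grip_width: 0.0321
gripper_force: 0.0
```

Emit:
move_arm(
  series="-6 0 0 0 0;-12 -2 0 0 0;-18 -4 0 0 0;-24 -6 0 0 0;-30 -8 0 0 0;-30 -8 0 0 0",
)

```text
time_s: 47.08
position: [0.5284, -0.251, 0.2249]
tool_rot: [[0.048, 0.999, -0.002], [0.999, -0.048, 0.001], [0.001, -0.002, -1.0]]
ft_force: [0.8, 0.6, -0.7]
grip_width: 0.0426
gripper_force: 0.0
```

```bash
python3 - <<'E'
from h import *
s=observe();print(s["position"],s["ft_force"],s["time_s"])
ims={c:optics.get_image(c) for c in("side","top")}
find("press_pad");find("lid");find("clamp_grip");find("bearing1")
o=[]
for c,k in(("side",32),("top",32)):
    im=ims[c]; u,v=cv2.projectPoints(np.array([(.55,.10,.06)]),np.array(im["rvec"]),np.array(im["tvec"]),np.array(im["camera_matrix"],float),None)[0].ravel().astype(int)
    o.append(cv2.resize(im["pixels"][v-k:v+k,u-k:u+k],(400,400),interpolation=cv2.INTER_CUBIC)); print(c,u,v)
cv2.imwrite("pics/l.png",np.hstack(o))
im=ims["top"]
print(((cv2.projectPoints(np.array([(.5052,.114,.06),(.5052,.114,.11)]),np.array(im["rvec"]),np.array(im["tvec"]),np.array(im["camera_matrix"],float),None)[0][:,0]-[u-32,v-32]+.5)*6.25)+[400,0])
E
```

```text
[ 0.5284 -0.251   0.2249] [ 0.7593  0.5554 -0.6826] 47.075
press_pad side [([0.5066, 0.1194, 0.0895], 0.63)]
press_pad top [([0.503, 0.1168, 0.0886], 0.66)]
lid side [([0.5083, 0.1098, 0.051], 0.89), ([0.312, 0.1914, 0.0024], 0.8), ([0.6289, 0.1356, 0.0004], 0.4)]
lid top [([0.3121, 0.1849, -0.0073], 0.97), ([0.2578, -0.285, -0.0023], 0.83), ([0.504, 0.113, 0.0482], 0.77)]
clamp_grip side [([0.6213, 0.0475, 0.0563], 0.67), ([0.4084, -0.4187, -0.0001], 0.66)]
clamp_grip top [([0.6232, 0.0481, 0.059], 0.57)]
bearing1 side []
bearing1 top []
side 253 179
top 233 182
[[574.4402 293.4979]
 [567.2119 272.8252]]
```

View pics/l.png

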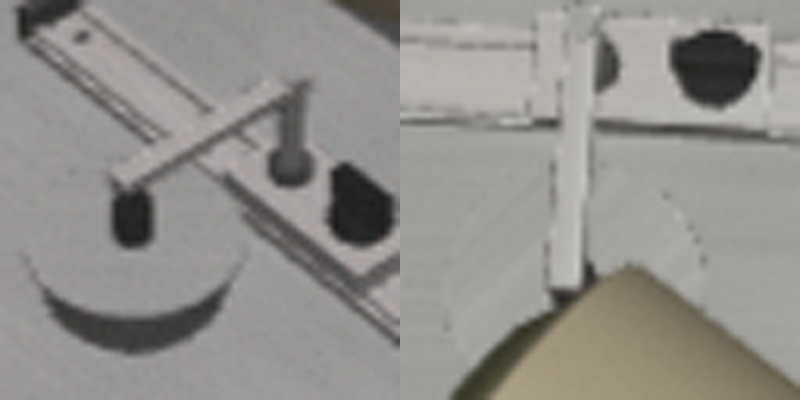

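Emit:
move_arm(
  series="-5 -5 -2 0 0;-8 -10 -4 0 0;-8 -14 -4 0 0;-8 -14 -4 0 0",
)

```text
time_s: 48.08
position: [0.385, -0.3219, 0.2672]
tool_rot: [[0.045, 0.999, 0.0], [0.999, -0.045, -0.001], [-0.001, 0.0, -1.0]]
ft_force: [1.0, -0.4, 0.3]
grip_width: 0.0425
gripper_force: 0.0
```

```bash
python3 - <<'E'
from h import *
im=optics.get_image("top");g=cv2.GaussianBlur(im["pixels"],(0,0),.6).astype(np.float32)
pr=lambda P:cv2.projectPoints(np.array(P,float),np.array(im["rvec"]),np.array(im["tvec"]),np.array(im["camera_matrix"],float),None)[0][:,0].astype(np.float32)
samp=lambda P:(lambda q:cv2.remap(g,q[:,0],q[:,1],1)[:,0])(pr(P))
a=np.radians(np.arange(100,350,2))
ring=lambda x,y,r:samp(np.c_[x+r*np.cos(a),y+r*np.sin(a),0*a+.06])
G=sorted([(np.abs(ring(x,y,.061)-ring(x,y,.067)).sum(1).mean(),x,y) for x in np.arange(.497,.515,.001) for y in np.arange(.105,.123,.001)],reverse=True);print("disc",np.array(G[:4]))
k=np.arange(.0,.055,.003)
for th in(-2.0,-2.5,-3.0):
    t=np.radians(th);xh=np.array([np.cos(t),np.sin(t)]);yh=np.array([-np.sin(t),np.cos(t)])
    line=lambda y,w:samp(np.c_[np.array([.505,y])+yh*w+xh*k[:,None],0*k+.11])
    S=sorted([(sum(np.abs(line(y,s*.0055)-line(y,s*.0105)).sum(1).mean() for s in(1,-1)),y) for y in np.arange(.104,.126,.0005)],reverse=True);print("arm",th,np.array(S[:3]).ravel())
cv2.imwrite("pics/m.png",cv2.resize(im["pixels"][150:214,195:275],(800,640)[:2] if 0 else (750,600),interpolation=cv2.INTER_CUBIC))
E
```

```text
disc [[26.8834  0.51    0.115 ]
 [26.6712  0.51    0.116 ]
 [26.2286  0.509   0.116 ]
 [26.1068  0.511   0.115 ]]
arm -2.0 [131.4224   0.115  129.3288   0.1155 129.1233   0.1145]
arm -2.5 [131.4662   0.115  130.9917   0.1155 126.8274   0.1145]
arm -3.0 [131.5508   0.1155 130.0072   0.115  128.8841   0.116 ]
```

View pics/m.png

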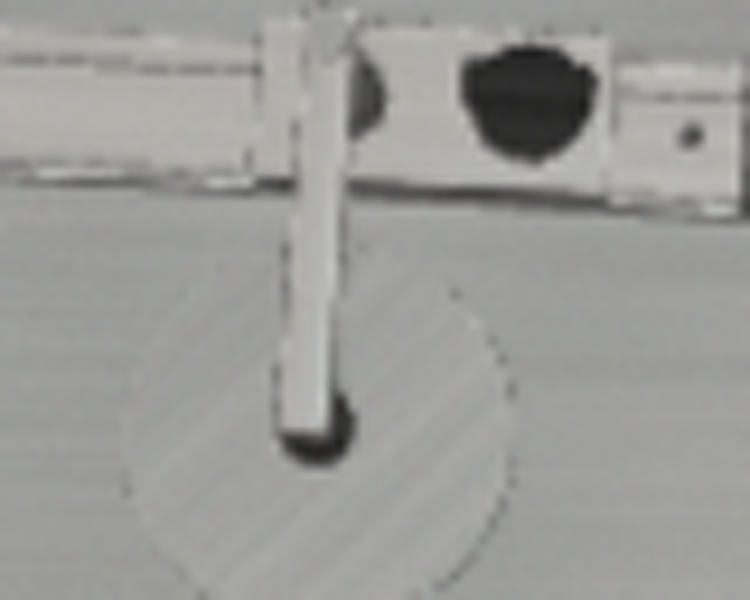

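The final view shows the arm end centred over the lid's grip (dark ring at 318,430), the knob bar along the track and the lid level. The disc centre measures y = 0.115 and the arm y = 0.115, so I'm handing the job in.

```bash
python3 -c "
from rig import order
print(order.close_job())"
```

```text
the job is handed in; nothing more can be done
None
```

The job is handed in: all five bearings are in the bowl (one slipped from the gripper once and was picked up again), the steel lid is seated level, the pad is centred over its grip, the clamp is locked and the gripper is clear of everything.

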